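# Unlock and open the feed hatch of a rearing tub

## Task

Open the feed hatch in the lid of the rearing tub. Roll a fingertip round the rim of the black knurled nut to loosen it anticlockwise by two full turns, stopping short of two and a half so that it stays safely on its thread; then push the hatch by its purple bar until it is fully open. Do it by touch only: do not grip the nut or the bar, lift nothing, and leave the other things where they are.

Things in the scene. Friction and masses are not known exactly. Their poses are not given: they have to be found in the camera images.
- tub: Rearing tub (mm): clear, purple end latches, pale lid, 310 (x) x 410 (y), lid top 170 above the origin, which is the centre of its underside; fixed. +y: the way the hatch opens. On the lid two rails along y, 9 high, at x -97..-87 and 87..97, y -150..120, joined by 6 high stop bars at y -147 and 117.
- nut_center (a point): Centre of the black nut, half-way up its knurled rim, 64 dia. x 20 mm high; vertical axis at tub x -60, y -20. Fully down, the rim's underside is 11 above the lid, 2 above the rail beneath its edge; it climbs 3 per turn. A 10 dia. stud through it ends 41 above the lid. Its white line points to the yellow line on the lid when fully down and after each full turn. Turns with the nut.
- nut (a joint): Angle of the nut, rad: 0 fully down (the start), growing anticlockwise from above as it loosens; 12.57 after two turns; thread ends at 18.8. Stiff: 0.05 N m, 1.6 N along the rim; stays where left; turned by friction on its rim (coefficient 0.5 or more). Less than 1.2 turns loose, its spigot in a pocket of the hatch locks the hatch. Sizes in mm.
- hatch (a joint): Travel of the hatch, m: 0 shut (the start), 0.100 fully open at its stop. A pale plate 170 (x) x 150 (y) x 5 mm on the lid between the rails, over the feed port; slides along the tub's +y with about 2 N once unlocked, stays where left.
- push_bar (a point): Centre of the purple push bar upright on the hatch's -y end: 70 (x) x 8 (y) x 24 mm high, 5 to 29 above the lid; a foot 10 high and 10 deep on its +y side. Axes as the tub's; moves with the hatch. Shut: tub x 45, y -132; behind it (-y) the lid is free to y -205 but for the 6 high stop bar.
- vial: Small specimen vial (27 dia. x 52) with a white cap, standing on the tub's lid. Leave alone. Origin at the centre of its underside. Sizes in mm.
- dish: Small white dish (60 dia. x 15) on the tub's lid. Leave alone. Origin at the centre of its underside. Sizes in mm.
- forceps: Steel forceps (165 long, 7 high) lying on the tub's lid. Leave alone. Origin at the centre of its underside. Sizes in mm.
- mister: Pale trigger spray bottle (70 dia. x 172) with a grey head on the table to the right. Leave alone. Origin at the centre of its underside. Sizes in mm.
- scoop: Steel hand scoop with a purple handle (about 260 long) on the table to the right. Leave alone. Origin at the centre of its underside. Sizes in mm.
- brush: Brush lying on the table to the left. Leave alone. Origin at the centre of its underside. Sizes in mm.
- jar: Amber jar with a white lid (68 dia. x 80) on the table to the left. Leave alone. Origin at the centre of its underside. Sizes in mm.
- hygrometer: White digital hygrometer (50 x 70 x 22) lying on the table to the left. Leave alone. Origin at the centre of its underside. Sizes in mm.

How it is judged:
On the way, in this order (a step that is already met when the one before it is completed fails the run):
1. the nut is loosened by two turns while the hatch is still shut (value of joint nut between 11.31 and 15.708 rad and value of joint hatch below 0.01 m), for 0.2 s.
2. the hatch is pushed fully open (value of joint hatch above 0.094 m), for 0.2 s.
At the end, for the whole second after the job is handed in: The nut stands between 1.8 and 2.5 turns from fully down (11.31 to 15.71 rad), the hatch at least 94 of its 100 mm open, both at rest (value of joint nut between 11.31 and 15.708 rad and value of joint hatch above 0.094 m and velocity of joint nut between -0.1 and 0.1 rad/s and velocity of joint hatch between -0.01 and 0.01 m/s); the robot touches nothing.
It fails at once if the nut is unscrewed two and a half turns or more (value of joint nut above 15.708 rad).
It fails at once if the nut is gripped between the fingers (horizontal distance between the grasp point and nut_center below 0.012 m and contact force between the fingers and nut above 0.5 N).
It fails at once if the push bar is gripped between the fingers (y of the grasp point in the frame of push_bar between -0.004 and 0.004 m and x of the grasp point in the frame of push_bar between -0.04 and 0.04 m and z of the grasp point in the frame of push_bar below 0.03 m and contact force between the fingers and hatch above 0.5 N).
It fails at once if another thing is moved more than 30 mm or lifted (distance of any of vial, dish, forceps, mister, scoop, brush, jar, hygrometer from where it was at the start of the episode above 0.03 m).
It also fails if it takes over 64 s, if anything falls off the work surface, if the arm or the gripper's body presses on something with over 40 N, if the wrist force passes 120 N, or if a joint passes its speed limit or range.

## Robot

A 6-joint arm with a two-finger parallel gripper is mounted at the origin on the work surface. World frame = base frame: x ahead of the robot, y to its left, z up, the work surface at z = 0. Lengths are in m, angles in rad, forces in N, time in s.
With the tool pointing down it reaches from about 0.3 to 0.825 m from the base axis. Payload 5.4 kg.
Tool frame: the origin (TCP) lies midway between the tips of the shut fingers; the grasp point (between the pads) lies 19 mm behind it; z points along the fingers, y is the direction in which the jaws open and shut (so a half turn about z gives the same grasp; the last joint's range is limited). The gripper opens to 92 mm and grips with 3 to 60 N. Pads are 20 mm wide; open, the fingers measure 128 mm over their backs; the gripper's body (75 mm by 189 mm) begins 69 mm behind the grasp point.
Start: joints at [0.992, 0.158, 1.597, -0, 1.386, -0.21], TCP at [0.207, 0.536, 0.215] pointing down, gripper open.
Joint ranges: [-2.91, 2.91], [-0.94, 2.29], [0.18, 2.7], [-1.29, 4.43], [0.17, 2.64], [-3, 3]. Speed limits (rad/s): [2.57, 2.57, 3.14, 3.14, 3.14, 3.14].

## Interface

Orientations are given as a rotation vector (axis times angle).
In Python, from plant import manip gives the robot as it stands. The module is installed in compiled form; this text tells all that it offers.
- The arm moves only by the tool drive_tool, never from a script. Its argument "plan" is a list of rows, each an object of numbers: "tx", "ty", "tz": the shift along the tool's x, y, z in m; "turn": the turn about the tool's z in rad; "grip": the finger opening in m, from 0 to 0.0919. A call has 1 to 5 rows; each row is the pose to reach, as a shift and turn from the pose measured when the call began, along the tool's axes at that moment; what a row does not reach only later rows make up. A row lasts 1/12 s, in which the tool goes at most 41.7 mm and 7.16 degrees, less where a joint would pass 70% of its speed; a pose out of reach is approached as far as the arm can. A call with a gripper value outside its range is refused whole. The fingers move at their own pace and stop on an object; "squeeze" is the grip in N (left out, the last holds). Time passes only in rows, so rows that repeat a pose let the fingers close. It gives the time, the measured TCP pose, the force and the opening at its end, in the units of the state.
- manip.state(): the state, without advancing time (a new reading comes with each control period).
- manip.grab_frame(name): name is "scene" or "top"; returns (picture, depth): 420x560x3 uint8, red, green, blue; 420x560 float32, m along the optical axis (not along the pixel's ray), 0 where there is no reading.
- manip.camera_model(name): a dict with "intrinsics" (3x3 intrinsics, pixels), "distortion" ([k1, k2, p1, p2, k3] as OpenCV has them; the pictures are not rectified), "cam_to_world" (4x4, takes a point from camera to world coordinates). Camera axes: x right, y up, looking along -z (the intrinsics and any distortion apply to the point x, -y, -z); pixel columns grow to the right and rows downward; lengths in m; the calibration is good to about 2 mm. A picture is of the moment at which its call begins. camera_model takes no time and is no camera call.
- manip.hand_in(): hands the job in, once; it reports no verdict.
Trained networks look in the newest picture that a camera, given by its name, has taken for a name from the list of things; names that differ only in an ending like _2 or _b are one class to them, and where a whole thing is asked for, a point or a joint stands for the part that bears it (a point fixed in the world has none). Each returns a list of dicts, best first, with "conf" (0 to 1); they miss things now and then, are a little off and sometimes report something else, mostly with a low value. They report only what shows in the picture. A call takes as long as a camera call.
- manip.regions_of(query, camera): "mask" (420x560 bool, what is visible of it) and "bbox" ([left, top, right, bottom] in pixels, round what is visible of it).
The state is a dict: "clock": time; "joints": joint angles; "joint_velocities": joint speeds; "joint_efforts": joint torques, N m; "tcp_pos": TCP position; "eef_rot": TCP orientation; "wrist_force": force on the tool from outside, world axes, zero at the start; "moment": the same for the moment, N m; "gripper_width": opening from 0.0 (shut) to 1.0 (fully open).
Only numpy, scipy, OpenCV 4.12 (cv2) and the standard library are available. Lean on these libraries where they do the work, as an engineer would, in place of code of your own. Each camera call takes 0.05 s, during which the arm holds its last target.

## Working session

There is one attempt and no reset: what is moved stays moved. The work goes in short steps, Python scripts to look and compute and a tool call to move; the robot and the scene stay as the last step left them, time stands still between calls to the robot, and variables do not carry over. Pictures are saved under pics/ and viewed, and the job is handed in when it is done.

Besides the shell and the picture viewer there is one more tool, called after ">>>" by a JSON object that holds its "method" and its "body". drive_tool: Moves the arm, as the interface text tells. Its arguments: {"type":"object","properties":{"plan":{"type":"array"},"squeeze":{"type":"number"}},"required":["plan"]}

```bash
mkdir -p pics
cat > h.py <<'E'
import numpy as np, cv2
from plant import manip
def save(im,n): cv2.imwrite('pics/'+n,cv2.cvtColor(im,cv2.COLOR_RGB2BGR))
def px2w(cam,u,v,d):
    m=manip.camera_model(cam);K=np.array(m['intrinsics']);D=np.array(m['distortion']);T=np.array(m['cam_to_world'])
    p=cv2.undistortPoints(np.array([[u,v]],float).reshape(-1,1,2),K,D).reshape(-1,2)
    d=np.atleast_1d(d)
    P=np.c_[p[:,0]*d,-p[:,1]*d,-d]
    return P@T[:3,:3].T+T[:3,3]
def w2px(cam,P):
    m=manip.camera_model(cam);K=np.array(m['intrinsics']);D=np.array(m['distortion']);T=np.array(m['cam_to_world'])
    q=(np.atleast_2d(P)-T[:3,3])@T[:3,:3]; q=q*[1,-1,-1]
    return cv2.projectPoints(q,np.zeros(3),np.zeros(3),K,D)[0].reshape(-1,2)
E
python3 - <<'E'
from h import *
print(manip.state())
for c in ['scene','top']:
    im,d=manip.grab_frame(c); save(im,c+'0.png'); np.save(c+'0.npy',d)
    print(c,manip.camera_model(c))
    for q in ['nut','push_bar','tub','hatch','vial','dish','forceps']:
        r=manip.regions_of(q,c)
        print(q,[(x['conf'],x['bbox'],int(x['mask'].sum())) for x in r][:3])
E
```

```text
{'clock': 0.0, 'joints': array([ 9.91899297e-01,  1.59039544e-01,  1.59822365e+00, -1.88716233e-05,
        1.38617800e+00, -2.10077088e-01]), 'joint_velocities': array([9.34094937e-05, 5.12517879e-04, 9.95934345e-04, 1.18900513e-03,
       3.68323505e-04, 2.37181529e-04]), 'joint_efforts': array([-2.43662853e-04, -3.85563219e+01, -3.22119498e+01,  7.01987254e-02,
        3.76411364e-02, -1.58887242e-04]), 'tcp_pos': array([0.20696263, 0.53579781, 0.21362855]), 'eef_rot': array([-5.75930255e-01, -3.08764403e+00,  2.69126452e-03]), 'wrist_force': array([-0.60496949, -0.08426976,  0.053999  ]), 'moment': array([ 0.00510544, -0.04593818,  0.00296573]), 'gripper_width': 1.0042290438981547}
scene {'intrinsics': array([[494.18187056,   0.        , 277.84609722],
       [  0.        , 494.18187056, 210.66615163],
       [  0.        ,   0.        ,   1.        ]]), 'distortion': array([-0.06785988,  0.        ,  0.        ,  0.        ,  0.        ]), 'cam_to_world': array([[-0.81937718, -0.44772516,  0.35799891,  1.04185158],
       [ 0.5731134 , -0.62592563,  0.52892168,  0.80919001],
   
[... 777 characters left out ...]
  , 0.        , 0.        , 0.        ]), 'cam_to_world': array([[-0.02111942,  0.99593201, -0.08759796,  0.38445545],
       [-0.99958313, -0.02275933, -0.01776445, -0.0039599 ],
       [-0.01968586,  0.08718627,  0.9959975 ,  1.27152071],
       [ 0.        ,  0.        ,  0.        ,  1.        ]])}
nut [(0.85, [292.4, 207.6, 314.3, 234.5], 469)]
push_bar [(0.64, [284.2, 166.3, 347.5, 230.2], 2818)]
tub [(0.81, [211.4, 142.1, 374.5, 258.6], 16305), (0.47, [416.0, 191.3, 454.3, 218.9], 831), (0.45, [116.3, 168.2, 145.2, 191.3], 528)]
hatch [(0.9, [287.4, 163.2, 346.8, 226.2], 2794)]
vial []
dish [(0.71, [221.3, 204.7, 244.0, 228.0], 395)]
forceps [(0.83, [215.8, 147.1, 233.4, 206.6], 290)]
```

Run:
```python
import cv2
a=cv2.imread('pics/top0.png');cv2.imwrite('pics/top0z.png',cv2.resize(a[125:275,190:390],None,fx=4,fy=4,interpolation=cv2.INTER_CUBIC))
a=cv2.imread('pics/scene0.png');cv2.imwrite('pics/scene0z.png',cv2.resize(a[130:320,160:370],None,fx=3.1,fy=3.1,interpolation=cv2.INTER_CUBIC))
```

```text
(no output)
```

View pics/top0.png

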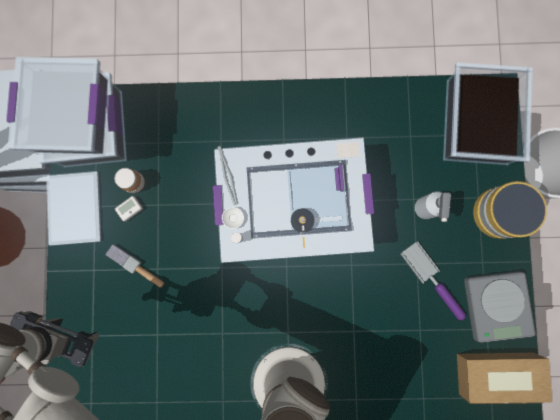

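View pics/top0z.png

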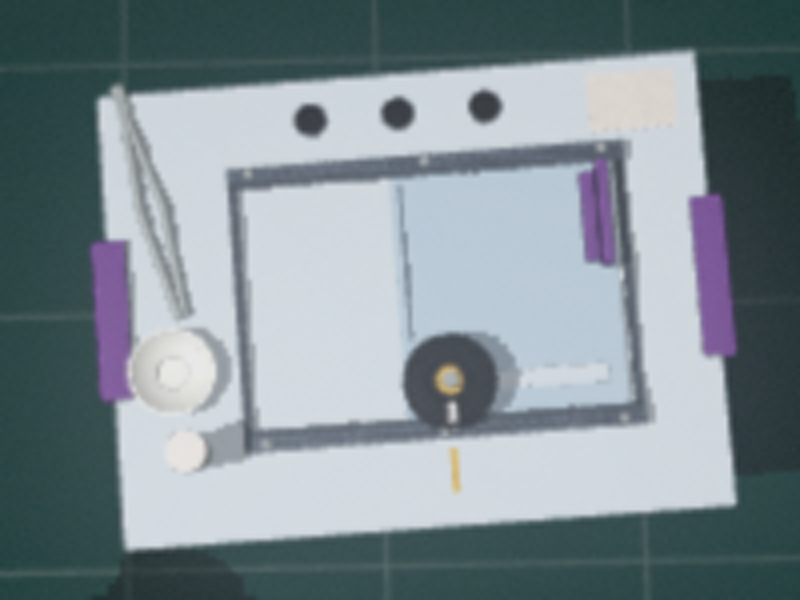

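View pics/scene0z.png

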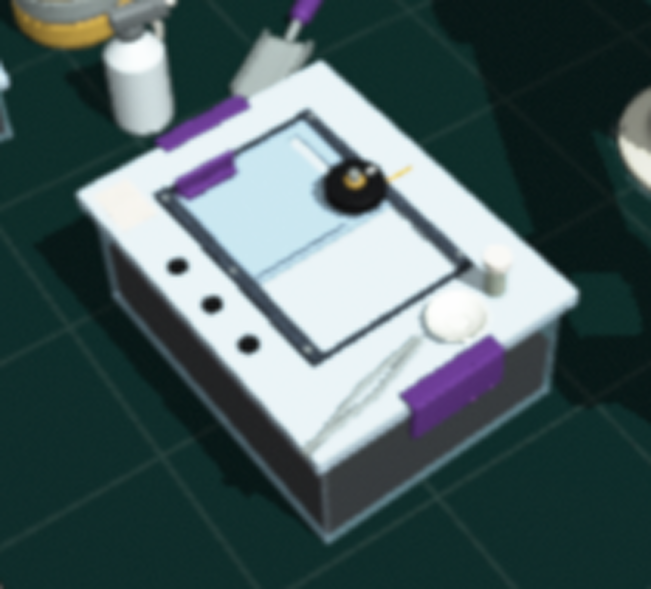

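The overview shows the tub lid at x 211–374, y 142–259 px. The nut is at (303,219) with its white line pointing down to the yellow line, and the purple bar is at about (340,178). The vial and dish are at the lid's left end. I'll fit the tub pose from this.

```bash
cat >> h.py <<'E'
def ray_z(cam,u,v,z):
    a=px2w(cam,u,v,1.0)[0];b=px2w(cam,u,v,2.0)[0]
    return a+(b-a)*(z-a[2])/(b[2]-a[2])
E
python3 - <<'E'
from h import *
d=np.load('top0.npy')
zz=[(98,97),(695,50),(737,505),(125,550)]
tub=np.array([[-.0,0]]*0)
loc=np.array([[155,205],[155,-205],[-155,-205],[-155,205]])/1000
W=[]
for u,v in zz:
    W.append(ray_z('top',u/4+190-.375,v/4+125-.375,.170))
W=np.array(W);print(W)
print([np.linalg.norm(W[i]-W[(i+1)%4]) for i in range(4)])
A=loc-loc.mean(0);B=W[:,:2]-W[:,:2].mean(0)
th=np.arctan2((A[:,0]*B[:,1]-A[:,1]*B[:,0]).sum(),(A*B).sum());c=W[:,:2].mean(0)
R=np.array([[np.cos(th),-np.sin(th)],[np.sin(th),np.cos(th)]])
print('yaw',th,'c',c, 'res',B-A@R.T)
# depth check of lid
for u,v in [(240,240),(330,245),(302,185)]:
    print(px2w('top',u,v,d[v,u]))
for n,p in dict(nut=(-60,-20),bar=(45,-132)).items(): print(n,c+R@(np.array(p)/1000))
# nut direct: rim top at z .170+.031
print('nut direct',ray_z('top',450/4+190-.375,381/4+125-.375,.201), 'stud',ray_z('top',449/4+189.625,378/4+124.625,.211))
mask=manip.regions_of('nut','top')
if mask:
    m=mask[0]['mask'];v,u=np.nonzero(m);P=px2w('top',*[0,0],1) if 0 else None
    print(u.mean(),v.mean(),np.median(d[v,u]),ray_z('top',u.mean(),v.mean(),.2), px2w('top',303,224,d[224,303]))
q=w2px('top',[[*(c+R@(np.array(p)/1000)),z] for p,z in [((-60,-20),.201),((45,-132),.199),((-120,-20),.17)]]);print(q)
E
```

```text
[[ 0.67723983  0.19124104  0.17      ]
 [ 0.69923939 -0.21898437  0.17      ]
 [ 0.38829444 -0.23484767  0.17      ]
 [ 0.3668959   0.17529988  0.17      ]]
[np.float64(0.41081488198493077), np.float64(0.3113493262128566), np.float64(0.410705372936801), np.float64(0.3107530802697126)]
yaw 0.05223050348130756 c [ 0.53291739 -0.02182278] res [[ 0.0002362   0.00025133]
 [ 0.00083098 -0.00053319]
 [-0.00053671 -0.0002124 ]
 [-0.00053048  0.00049426]]
[[0.42316759 0.11699435 0.2230007 ]]
[[ 0.38445545 -0.0039599   1.27152071]]
[[ 0.57077347 -0.04767091  0.17057137]]
nut [ 0.47404335 -0.04492791]
bar [ 0.58474732 -0.15129347]
nut direct [ 0.47316188 -0.04439326  0.201     ] stud [ 0.47430342 -0.04341737  0.211     ]
302.0767590618337 220.06183368869935 1.0753696 [ 0.47275556 -0.04429175  0.2       ] [[ 0.46226043 -0.04639914  0.20107017]]
[[302.32020265 219.53560291]
 [341.41619155 177.02126622]
 [303.6514055  242.70687733]]
```

>>> {"method": "drive_tool", "body": {"plan": [{"grip":0},{"grip":0,"tz":-0.03},{"grip":0,"tz":-0.06},{"grip":0,"tz":-0.06}], "squeeze": 20}}

```text
validation failed for argument at $.pl...
```

>>> {"method": "drive_tool", "body": {"plan": [{"tx":0,"ty":0,"tz":-0.03,"turn":0,"grip":0},{"tx":0,"ty":0,"tz":-0.06,"turn":0,"grip":0},{"tx":0,"ty":0,"tz":-0.06,"turn":0,"grip":0},{"tx":0,"ty":0,"tz":-0.06,"turn":0,"grip":0}], "squeeze": 20}}

```text
clock: 1.18
tcp_pos: [0.208, 0.5374, 0.277]
eef_rot: [0.576, 3.087, 0.007]
wrist_force: [0.3, -0.2, -0.5]
gripper_width: 0.729
```

```bash
cat >> h.py <<'E'
import json
from scipy.spatial.transform import Rotation as Ro
NUT=np.array([.4738,-.0446]); YAW=.0522
ex=np.array([np.cos(YAW),np.sin(YAW)]); ey=np.array([-np.sin(YAW),np.cos(YAW)])
def rows(P,turns=None,st=None,grip=0):
    st=st or manip.state();R=Ro.from_rotvec(st['eef_rot']).as_matrix()
    out=[]
    for i,p in enumerate(P):
        t=R.T@(np.array(p)-st['tcp_pos'])
        out.append(dict(tx=round(t[0],4),ty=round(t[1],4),tz=round(t[2],4),turn=0 if turns is None else round(turns[i],3),grip=grip))
    print(json.dumps(out))
E
python3 - <<'E'
from h import *
s=manip.state();R=Ro.from_rotvec(s['eef_rot']).as_matrix();print(R.round(3),s['gripper_width'])
a=np.arctan2(R[1,1],R[0,1]);t=a-(np.pi/2+YAW);print('turn',t)
g=np.array([*(NUT+.080*ey),.27]);p0=s['tcp_pos']
rows([p0+(g-p0)*f for f in np.arange(1,16)/15],[t*min(1,i/5) for i in range(1,16)])
E
```

```text
[[-0.933  0.36   0.003]
 [ 0.36   0.933  0.004]
 [-0.001  0.005 -1.   ]] 0.729328260366469
turn -0.42091654774693854
[{"tx": -0.0283, "ty": -0.0249, "tz": 0.0004, "turn": -0.084, "grip": 0}, {"tx": -0.0567, "ty": -0.0499, "tz": 0.0008, "turn": -0.168, "grip": 0}, {"tx": -0.085, "ty": -0.0748, "tz": 0.0011, "turn": -0.253, "grip": 0}, {"tx": -0.1133, "ty": -0.0998, "tz": 0.0015, "turn": -0.337, "grip": 0}, {"tx": -0.1417, "ty": -0.1247, "tz": 0.0019, "turn": -0.421, "grip": 0}, {"tx": -0.17, "ty": -0.1496, "tz": 0.0023, "turn": -0.421, "grip": 0}, {"tx": -0.1983, "ty": -0.1746, "tz": 0.0026, "turn": -0.421, "grip": 0}, {"tx": -0.2267, "ty": -0.1995, "tz": 0.003, "turn": -0.421, "grip": 0}, {"tx": -0.255, "ty": -0.2244, "tz": 0.0034, "turn": -0.421, "grip": 0}, {"tx": -0.2833, "ty": -0.2494, "tz": 0.0038, "turn": -0.421, "grip": 0}, {"tx": -0.3117, "ty": -0.2743, "tz": 0.0042, "turn": -0.421, "grip": 0}, {"tx": -0.34, "ty": -0.2993, "tz": 0.0045, "turn": -0.421, "grip": 0}, {"tx": -0.3684, "ty": -0.3242, "tz": 0.0049, "turn": -0.421, "grip": 0}, {"tx": -0.3967, "ty": -0.3491, "tz": 0.0053, "turn": -0.421, "grip": 0}, {"tx": -0.425, "ty": -0.3741, "tz": 0.0057, "turn": -0.421, "grip": 0}]
```

>>> {"method": "drive_tool", "body": {"plan": [{"tx":-0.028,"ty":-0.025,"tz":0,"turn":-0.084,"grip":0},{"tx":-0.057,"ty":-0.05,"tz":0,"turn":-0.168,"grip":0},{"tx":-0.085,"ty":-0.075,"tz":0,"turn":-0.253,"grip":0},{"tx":-0.113,"ty":-0.1,"tz":0,"turn":-0.337,"grip":0},{"tx":-0.142,"ty":-0.125,"tz":0,"turn":-0.421,"grip":0}]}}

```text
clock: 1.6
tcp_pos: [0.295, 0.3677, 0.2749]
eef_rot: [-0.09, 3.14, 0.004]
wrist_force: [0.9, -0.6, -0.4]
gripper_width: 0.371
```

Run:
```python
from h import *
s=manip.state();R=Ro.from_rotvec(s['eef_rot']).as_matrix();print(R.round(3),s['gripper_width'],s['tcp_pos'])
a=np.arctan2(R[1,1],R[0,1]);t=a-(np.pi/2+YAW);print('turn',t)
g=np.array([*(NUT+.080*ey),.27]);p0=s['tcp_pos']
rows([p0+(g-p0)*f for f in np.arange(1,11)/10],[t]*10)
```

```text
[[-0.998 -0.057  0.001]
 [-0.057  0.998  0.002]
 [-0.001  0.002 -1.   ]] 0.3707641084804044 [0.2949962  0.36769388 0.274863  ]
turn 0.00504745835041831
[{"tx": -0.0155, "ty": -0.0342, "tz": 0.0004, "turn": 0.005, "grip": 0}, {"tx": -0.0311, "ty": -0.0684, "tz": 0.0008, "turn": 0.005, "grip": 0}, {"tx": -0.0466, "ty": -0.1026, "tz": 0.0012, "turn": 0.005, "grip": 0}, {"tx": -0.0621, "ty": -0.1367, "tz": 0.0017, "turn": 0.005, "grip": 0}, {"tx": -0.0777, "ty": -0.1709, "tz": 0.0021, "turn": 0.005, "grip": 0}, {"tx": -0.0932, "ty": -0.2051, "tz": 0.0025, "turn": 0.005, "grip": 0}, {"tx": -0.1087, "ty": -0.2393, "tz": 0.0029, "turn": 0.005, "grip": 0}, {"tx": -0.1243, "ty": -0.2735, "tz": 0.0033, "turn": 0.005, "grip": 0}, {"tx": -0.1398, "ty": -0.3077, "tz": 0.0037, "turn": 0.005, "grip": 0}, {"tx": -0.1553, "ty": -0.3419, "tz": 0.0041, "turn": 0.005, "grip": 0}]
```

>>> {"method": "drive_tool", "body": {"plan": [{"tx":-0.016,"ty":-0.034,"tz":0,"turn":0.005,"grip":0},{"tx":-0.031,"ty":-0.068,"tz":0,"turn":0.005,"grip":0},{"tx":-0.047,"ty":-0.103,"tz":0,"turn":0.005,"grip":0},{"tx":-0.062,"ty":-0.137,"tz":0,"turn":0.005,"grip":0},{"tx":-0.078,"ty":-0.171,"tz":0,"turn":0.005,"grip":0}]}}

```text
clock: 2.02
tcp_pos: [0.3824, 0.1996, 0.2731]
eef_rot: [0.082, -3.139, -0.003]
wrist_force: [1.0, 0.7, 0.0]
gripper_width: 0.012
```

>>> {"method": "drive_tool", "body": {"plan": [{"tx":-0.016,"ty":-0.034,"tz":0,"turn":0,"grip":0},{"tx":-0.031,"ty":-0.068,"tz":0,"turn":0,"grip":0},{"tx":-0.047,"ty":-0.103,"tz":0,"turn":0,"grip":0},{"tx":-0.062,"ty":-0.137,"tz":0,"turn":0,"grip":0},{"tx":-0.078,"ty":-0.171,"tz":0,"turn":0,"grip":0}]}}

```text
clock: 2.43
tcp_pos: [0.4689, 0.0311, 0.2712]
eef_rot: [0.081, -3.137, -0.004]
wrist_force: [0.6, 0.9, 0.4]
gripper_width: 0.006
```

Run:
```python
from h import *
s=manip.state();R=Ro.from_rotvec(s['eef_rot']).as_matrix();print(R.round(3),s['gripper_width'],s['tcp_pos'],s['wrist_force'])
a=np.arctan2(R[1,1],R[0,1]);t=a-(np.pi/2+YAW);print('turn',t)
g=np.array([*(NUT+.072*ey),.184])
rows([g],[t])
im,d=manip.grab_frame('scene');save(im[100:330,130:400].repeat(2,0).repeat(2,1),'s1.png')
im,d=manip.grab_frame('top');save(im[100:300,180:400].repeat(3,0).repeat(3,1),'t1.png')
```

```text
[[-0.999 -0.052 -0.003]
 [-0.052  0.999  0.003]
 [ 0.003  0.003 -1.   ]] 0.00557017888258854 [0.46891503 0.0311176  0.27116375] [0.55666871 0.93705564 0.35620501]
turn -0.00033788467486917106
[{"tx": -0.0012, "ty": -0.0041, "tz": 0.0871, "turn": -0.0, "grip": 0}]
```

View pics/s1.png

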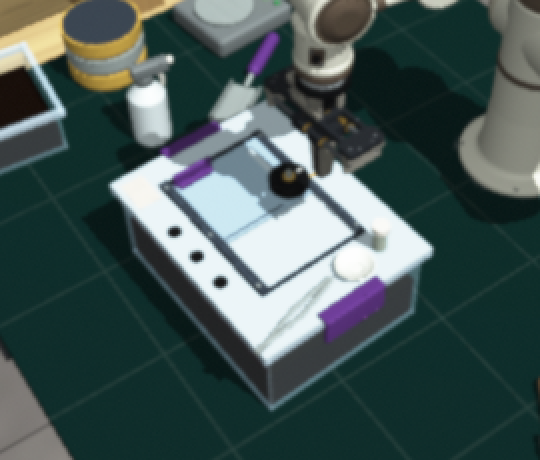

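View pics/t1.png

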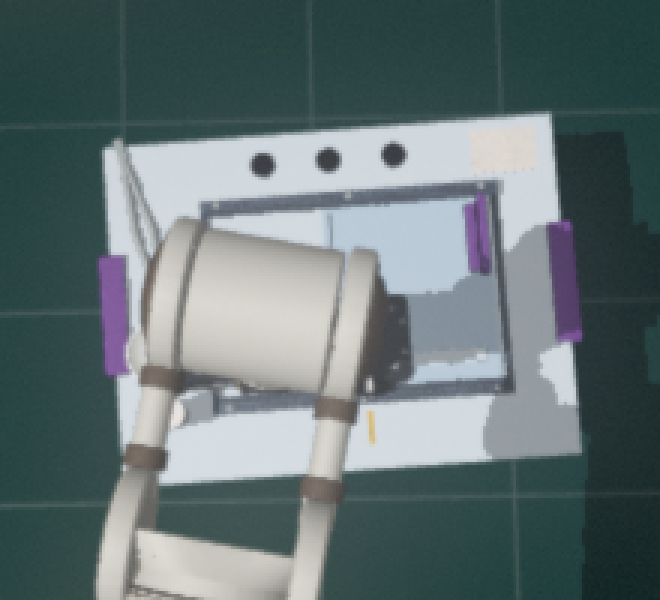

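The scene picture shows the shut fingers at about (322,160), left of the nut at (290,180), with nothing beneath them. I'll descend.

>>> {"method": "drive_tool", "body": {"plan": [{"tx":-0.001,"ty":-0.002,"tz":0.035,"turn":0,"grip":0},{"tx":-0.001,"ty":-0.004,"tz":0.07,"turn":0,"grip":0},{"tx":-0.001,"ty":-0.004,"tz":0.087,"turn":0,"grip":0},{"tx":-0.001,"ty":-0.004,"tz":0.087,"turn":0,"grip":0}]}}

```text
clock: 2.87
tcp_pos: [0.4665, 0.0265, 0.1781]
eef_rot: [0.073, -3.126, -0.007]
wrist_force: [1.0, -0.5, -1.2]
gripper_width: 0.003
```

>>> {"method": "drive_tool", "body": {"plan": [{"tx":0,"ty":-0.008,"tz":0,"turn":0,"grip":0},{"tx":0,"ty":-0.012,"tz":0,"turn":0,"grip":0},{"tx":0,"ty":-0.016,"tz":0,"turn":0,"grip":0},{"tx":0,"ty":-0.018,"tz":0,"turn":0,"grip":0}]}}

```text
clock: 3.2
tcp_pos: [0.4683, 0.0078, 0.1795]
eef_rot: [0.072, -3.129, -0.005]
wrist_force: [-0.0, 1.2, -0.4]
gripper_width: 0.004
```

>>> {"method": "drive_tool", "body": {"plan": [{"tx":0,"ty":0,"tz":-0.006,"turn":0,"grip":0},{"tx":0,"ty":0,"tz":-0.006,"turn":0,"grip":0}]}}

```text
clock: 3.37
tcp_pos: [0.4698, 0.0073, 0.1879]
eef_rot: [0.072, -3.133, -0.004]
wrist_force: [0.3, 1.0, -0.0]
gripper_width: 0.003
```

>>> {"method": "drive_tool", "body": {"plan": [{"tx":0,"ty":-0.002,"tz":0,"turn":0,"grip":0},{"tx":0,"ty":-0.004,"tz":0,"turn":0,"grip":0},{"tx":0,"ty":-0.005,"tz":0,"turn":0,"grip":0}]}}

```text
clock: 3.62
tcp_pos: [0.4702, 0.002, 0.1882]
eef_rot: [0.072, -3.133, -0.003]
wrist_force: [-1.2, -1.1, 0.3]
gripper_width: 0.009
```

```bash
cat >> h.py <<'E'
def rel(s=None):
    s=s or manip.state(); d=s['tcp_pos'][:2]-NUT; f=s['wrist_force'][:2]
    print('t%.2f tub rel x %.4f y %.4f z %.4f'%(s['clock'],d@ex,d@ey,s['tcp_pos'][2]),'F tub x %.2f y %.2f z %.2f'%(f@ex,f@ey,s['wrist_force'][2]), 'rot',Ro.from_rotvec(s['eef_rot']).as_matrix()[:,2].round(4))
E
python3 -c "
from h import *
rel()"
```

```text
t3.62 tub rel x -0.0011 y 0.0467 z 0.1882 F tub x -1.21 y -0.99 z 0.33 rot [-0.0073  0.0019 -1.    ]
```

>>> {"method": "drive_tool", "body": {"plan": [{"tx":0,"ty":-0.002,"tz":0.001,"turn":0,"grip":0},{"tx":0,"ty":-0.004,"tz":0.001,"turn":0,"grip":0},{"tx":0,"ty":-0.005,"tz":0.001,"turn":0,"grip":0}]}}

```text
clock: 3.87
tcp_pos: [0.4703, -0.0003, 0.1874]
eef_rot: [0.072, -3.133, -0.014]
wrist_force: [-1.4, 13.1, 4.6]
gripper_width: 0.008
```

```bash
python3 -c "
from h import *
rel()"
```

```text
t3.87 tub rel x -0.0011 y 0.0444 z 0.1874 F tub x -0.69 y 13.18 z 4.62 rot [-0.0076  0.0086 -0.9999]
```

```bash
cat >> h.py <<'E'
def path(s,a,b,R):
    # centre of tool rel. to nut, going anticlockwise from (0,b+R)
    q=np.pi/2*R
    segs=[('l',a,np.array([0,b+R]),np.array([-1,0]))]
    segs+=[('c',q,np.array([-a,b]),90),('l',2*b,np.array([-a-R,b]),np.array([0,-1])),('c',q,np.array([-a,-b]),180),
      ('l',2*a,np.array([-a,-b-R]),np.array([1,0])),('c',q,np.array([a,-b]),270),('l',2*b,np.array([a+R,-b]),np.array([0,1])),('c',q,np.array([a,b]),0),('l',a,np.array([a,b+R]),np.array([-1,0]))]
    L=sum(g[1] for g in segs); s=s%L
    for k,l,p,d in segs:
        if s<=l:
            if k=='l': return p+d*s
            t=np.radians(d)+s/R; return p+R*np.array([np.cos(t),np.sin(t)])
        s-=l
def go(s0,ds,n=5,a=.010,b=.0124,R=.0295,z=.186,off=(0,0)):
    rel()
    P=[]
    for i in range(1,n+1):
        c=path(s0+ds*i,a,b,R)+np.array(off); P.append([*(NUT+c[0]*ex+c[1]*ey),z])
    print('next s',s0+ds*n,'target',(c*1000).round(1)); rows(P)
E
python3 -c "
from h import *
go(0,.006)"
```

```text
t3.87 tub rel x -0.0011 y 0.0444 z 0.1874 F tub x -0.69 y 13.18 z 4.62 rot [-0.0076  0.0086 -0.9999]
next s 0.03 target [-28.5  35.4]
[{"tx": 0.0048, "ty": -0.0026, "tz": 0.0014, "turn": 0, "grip": 0}, {"tx": 0.0108, "ty": -0.0027, "tz": 0.0014, "turn": 0, "grip": 0}, {"tx": 0.0167, "ty": -0.0037, "tz": 0.0015, "turn": 0, "grip": 0}, {"tx": 0.0223, "ty": -0.0059, "tz": 0.0015, "turn": 0, "grip": 0}, {"tx": 0.0273, "ty": -0.0092, "tz": 0.0015, "turn": 0, "grip": 0}]
```

>>> {"method": "drive_tool", "body": {"plan": [{"tx":0.0048,"ty":-0.0026,"tz":0,"turn":0,"grip":0},{"tx":0.0108,"ty":-0.0027,"tz":0,"turn":0,"grip":0},{"tx":0.0167,"ty":-0.0037,"tz":0,"turn":0,"grip":0},{"tx":0.0223,"ty":-0.0059,"tz":0,"turn":0,"grip":0},{"tx":0.0273,"ty":-0.0092,"tz":0,"turn":0,"grip":0}]}}

```text
clock: 4.28
tcp_pos: [0.4429, -0.0105, 0.1872]
eef_rot: [0.073, -3.133, -0.015]
wrist_force: [-0.7, 1.0, 0.4]
gripper_width: 0.006
```

```bash
python3 -c "
from h import *
go(.03,.006)
im,d=manip.grab_frame('scene');save(cv2.resize(im[150:250,200:340],None,fx=5,fy=5,interpolation=cv2.INTER_CUBIC),'s2.png')
"
```

```text
t4.28 tub rel x -0.0291 y 0.0357 z 0.1872 F tub x -0.63 y 1.07 z 0.41 rot [-0.0082  0.0092 -0.9999]
next s 0.06 target [-39.5   8.7]
[{"tx": 0.0037, "ty": -0.0046, "tz": 0.0012, "turn": 0, "grip": 0}, {"tx": 0.007, "ty": -0.0096, "tz": 0.0012, "turn": 0, "grip": 0}, {"tx": 0.0092, "ty": -0.0151, "tz": 0.0012, "turn": 0, "grip": 0}, {"tx": 0.0102, "ty": -0.021, "tz": 0.0011, "turn": 0, "grip": 0}, {"tx": 0.0103, "ty": -0.027, "tz": 0.0011, "turn": 0, "grip": 0}]
```

View pics/s2.png

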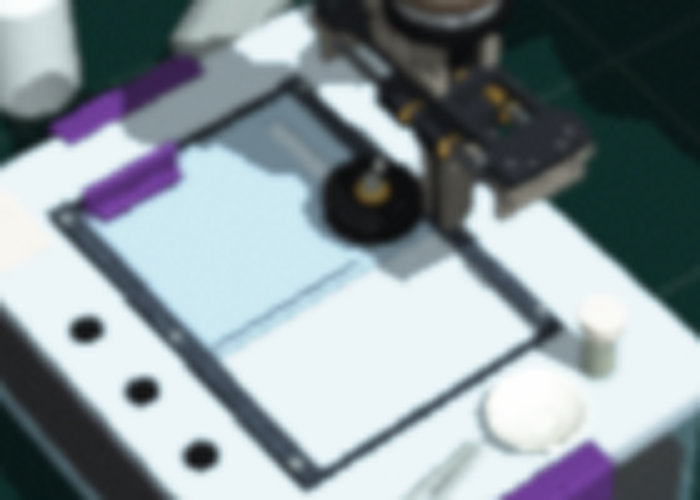

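```bash
cat >> h.py <<'E'
def pol(r0,r1,dphi=8,n=5,z=.186,phi0=None):
    s=manip.state();d=s['tcp_pos'][:2]-NUT;x,y=d@ex,d@ey
    ph=np.degrees(np.arctan2(y,x)) if phi0 is None else phi0
    f=s['wrist_force'][:2];u=np.array([x,y])/np.hypot(x,y);F=np.array([f@ex,f@ey])
    print('t%.2f phi %.1f rho %.1fmm z %.4f Frad %.1f Ftan %.1f Fz %.1f'%(s['clock'],ph%360,np.hypot(x,y)*1e3,s['tcp_pos'][2],F@u,F@[-u[1],u[0]],s['wrist_force'][2]))
    P=[]
    for i in range(1,n+1):
        t=np.radians(ph+dphi*i);r=r0+(r1-r0)*i/n;P.append([*(NUT+r*(np.cos(t)*ex+np.sin(t)*ey)),z])
    rows(P)
E
python3 -c "
from h import *
pol(.042,.042)"
```

```text
t4.33 phi 130.4 rho 45.8mm z 0.1871 Frad 0.7 Ftan 0.7 Fz 0.4
[{"tx": 0.0017, "ty": -0.007, "tz": 0.0011, "turn": 0, "grip": 0}, {"tx": 0.0052, "ty": -0.0117, "tz": 0.0011, "turn": 0, "grip": 0}, {"tx": 0.0081, "ty": -0.0168, "tz": 0.0011, "turn": 0, "grip": 0}, {"tx": 0.0102, "ty": -0.0223, "tz": 0.001, "turn": 0, "grip": 0}, {"tx": 0.0115, "ty": -0.028, "tz": 0.001, "turn": 0, "grip": 0}]
```

>>> {"method": "drive_tool", "body": {"plan": [{"tx":0.0017,"ty":-0.007,"tz":0,"turn":0,"grip":0},{"tx":0.0052,"ty":-0.0117,"tz":0,"turn":0,"grip":0},{"tx":0.0081,"ty":-0.0168,"tz":0,"turn":0,"grip":0}]}}

```text
clock: 4.58
tcp_pos: [0.4341, -0.0288, 0.1868]
eef_rot: [0.072, -3.13, -0.014]
wrist_force: [0.2, 0.4, -0.5]
gripper_width: 0.004
```

```bash
python3 -c "
from h import *
pol(.042,.042)"
```

```text
t4.58 phi 155.2 rho 42.7mm z 0.1868 Frad -0.0 Ftan -0.4 Fz -0.5
[{"tx": 0.0014, "ty": -0.0058, "tz": 0.0007, "turn": 0, "grip": 0}, {"tx": 0.0026, "ty": -0.0115, "tz": 0.0007, "turn": 0, "grip": 0}, {"tx": 0.0031, "ty": -0.0174, "tz": 0.0007, "turn": 0, "grip": 0}, {"tx": 0.0027, "ty": -0.0232, "tz": 0.0006, "turn": 0, "grip": 0}, {"tx": 0.0015, "ty": -0.0289, "tz": 0.0005, "turn": 0, "grip": 0}]
```

```bash
python3 -c "
from h import *
pol(.0395,.037,dphi=4,n=3)"
```

```text
t4.58 phi 155.2 rho 42.7mm z 0.1868 Frad -0.0 Ftan -0.4 Fz -0.5
[{"tx": -0.0027, "ty": -0.0042, "tz": 0.0007, "turn": 0, "grip": 0}, {"tx": -0.0026, "ty": -0.007, "tz": 0.0007, "turn": 0, "grip": 0}, {"tx": -0.0028, "ty": -0.0097, "tz": 0.0007, "turn": 0, "grip": 0}]
```

>>> {"method": "drive_tool", "body": {"plan": [{"tx":-0.0027,"ty":-0.0042,"tz":0,"turn":0,"grip":0},{"tx":-0.0026,"ty":-0.007,"tz":0,"turn":0,"grip":0},{"tx":-0.0028,"ty":-0.0097,"tz":0,"turn":0,"grip":0}]}}

```text
clock: 4.83
tcp_pos: [0.4345, -0.0387, 0.1863]
eef_rot: [0.071, -3.122, -0.015]
wrist_force: [-13.8, 3.5, 7.3]
gripper_width: 0.008
```

```bash
python3 -c "
from h import *
rel();pol(.038,.038,dphi=8,n=4)"
```

```text
t4.83 tub rel x -0.0389 y 0.0079 z 0.1863 F tub x -13.64 y 4.26 z 7.34 rot [-0.0191  0.0092 -0.9998]
t4.83 phi 168.5 rho 39.7mm z 0.1863 Frad 14.2 Ftan -1.5 Fz 7.3
[{"tx": -0.001, "ty": -0.0056, "tz": 0.0002, "turn": 0, "grip": 0}, {"tx": -0.0011, "ty": -0.0109, "tz": 0.0002, "turn": 0, "grip": 0}, {"tx": -0.0019, "ty": -0.0161, "tz": 0.0001, "turn": 0, "grip": 0}, {"tx": -0.0035, "ty": -0.0212, "tz": 0.0, "turn": 0, "grip": 0}]
```

```bash
sed -i 's/a=.010,b=.0124,R=.0295/a=.0073,b=.0124,R=.0295/' h.py; python3 -c "
from h import *
go(.058,.005)"
```

```text
t4.83 tub rel x -0.0389 y 0.0079 z 0.1863 F tub x -13.64 y 4.26 z 7.34 rot [-0.0191  0.0092 -0.9998]
next s 0.083 target [-36.4 -16.9]
[{"tx": -0.0021, "ty": -0.0049, "tz": 0.0002, "turn": 0, "grip": 0}, {"tx": -0.0022, "ty": -0.0099, "tz": 0.0002, "turn": 0, "grip": 0}, {"tx": -0.0022, "ty": -0.0149, "tz": 0.0001, "turn": 0, "grip": 0}, {"tx": -0.0022, "ty": -0.0199, "tz": 0.0001, "turn": 0, "grip": 0}, {"tx": -0.0026, "ty": -0.0249, "tz": -0.0, "turn": 0, "grip": 0}]
```

>>> {"method": "drive_tool", "body": {"plan": [{"tx":-0.0021,"ty":-0.0049,"tz":0,"turn":0,"grip":0},{"tx":-0.0022,"ty":-0.0099,"tz":0,"turn":0,"grip":0},{"tx":-0.0022,"ty":-0.0149,"tz":0,"turn":0,"grip":0},{"tx":-0.0022,"ty":-0.0199,"tz":0,"turn":0,"grip":0},{"tx":-0.0026,"ty":-0.0249,"tz":0,"turn":0,"grip":0}]}}

```text
clock: 5.25
tcp_pos: [0.4361, -0.0642, 0.186]
eef_rot: [0.071, -3.116, -0.015]
wrist_force: [-10.5, 0.3, 8.0]
gripper_width: 0.006
```

```bash
python3 -c "
from h import *
go(.083,.005)
im,d=manip.grab_frame('scene');save(cv2.resize(im[165:215,245:315],None,fx=10,fy=10,interpolation=cv2.INTER_CUBIC),'s3.png')
im,d=manip.grab_frame('top');save(cv2.resize(im[190:250,270:350],None,fx=8,fy=8,interpolation=cv2.INTER_CUBIC),'t3.png')
"
```

```text
t5.25 tub rel x -0.0386 y -0.0177 z 0.1860 F tub x -10.47 y 0.80 z 8.02 rot [-0.0253  0.009  -0.9996]
next s 0.10800000000000001 target [-23.2 -37.3]
[{"tx": -0.0034, "ty": -0.0041, "tz": -0.0002, "turn": 0, "grip": 0}, {"tx": -0.0054, "ty": -0.0087, "tz": -0.0003, "turn": 0, "grip": 0}, {"tx": -0.0082, "ty": -0.0129, "tz": -0.0004, "turn": 0, "grip": 0}, {"tx": -0.0116, "ty": -0.0165, "tz": -0.0005, "turn": 0, "grip": 0}, {"tx": -0.0156, "ty": -0.0195, "tz": -0.0006, "turn": 0, "grip": 0}]
```

View pics/s3.png

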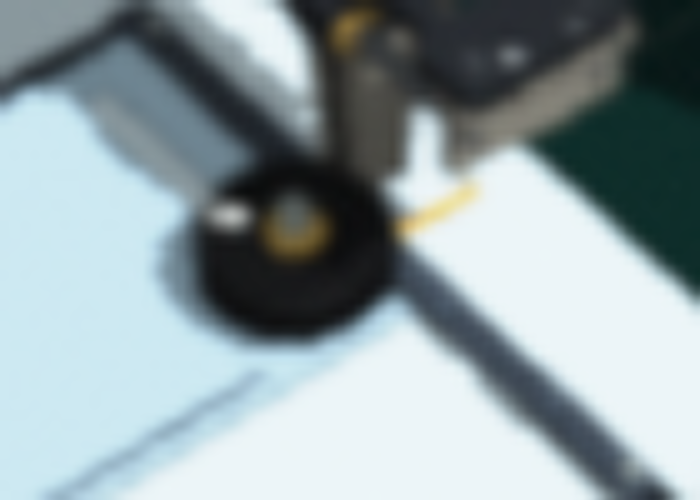

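View pics/t3.png

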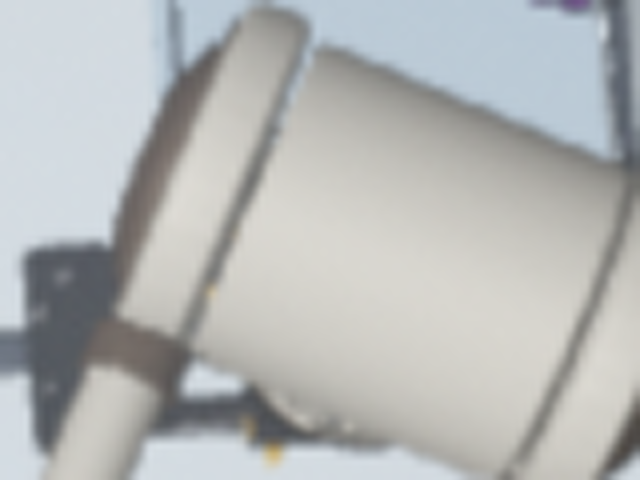

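```bash
cat >> h.py <<'E'
def line(turns=0.,pic=None):
    im,d=manip.grab_frame('scene'); g=im.astype(float).min(2)
    ang=np.radians(np.arange(0,360,3)); best=np.zeros(len(ang))
    z=.2015+.003*turns
    for r in (.018,.021,.024,.027):
        P=np.array([[*(NUT+r*(np.cos(t)*ex+np.sin(t)*ey)),z] for t in ang])
        q=w2px('scene',P).astype(np.float32)
        best+=cv2.remap(g.astype(np.float32),q[:,0].reshape(-1,1),q[:,1].reshape(-1,1),cv2.INTER_LINEAR).ravel()/4
    o=np.argsort(best)[::-1][:6]
    print('line: tub ang',[(int(round(np.degrees(ang[i]))),int(best[i])) for i in o],'med',np.median(best).round(),'nut mod360: %d'%((np.degrees(ang[o[0]])-180)%360))
    if pic: save(cv2.resize(im[165:215,245:315],None,fx=10,fy=10,interpolation=cv2.INTER_CUBIC),pic)
E
python3 -c "
from h import *
line(.2)"
```

```text
line: tub ang [(312, 155), (309, 148), (315, 145), (318, 133), (306, 129), (321, 121)] med 24.0 nut mod360: 132
```

>>> {"method": "drive_tool", "body": {"plan": [{"tx":-0.0034,"ty":-0.0041,"tz":0,"turn":0,"grip":0},{"tx":-0.0054,"ty":-0.0087,"tz":0,"turn":0,"grip":0},{"tx":-0.0082,"ty":-0.0129,"tz":0,"turn":0,"grip":0},{"tx":-0.0116,"ty":-0.0165,"tz":0,"turn":0,"grip":0},{"tx":-0.0156,"ty":-0.0195,"tz":0,"turn":0,"grip":0}]}}

```text
clock: 5.82
tcp_pos: [0.4518, -0.0863, 0.1855]
eef_rot: [0.07, -3.113, -0.006]
wrist_force: [-5.7, -4.2, 2.9]
gripper_width: 0.009
```

```bash
python3 -c "
from h import *
line(.3)
go(.108,.005)
"
```

```text
line: tub ang [(0, 138), (3, 133), (357, 133), (6, 121), (354, 119), (9, 101)] med 25.0 nut mod360: 180
t5.87 tub rel x -0.0232 y -0.0412 z 0.1856 F tub x -4.37 y -5.66 z 2.10 rot [-0.0267  0.0027 -0.9996]
next s 0.133 target [  0.9 -41.9]
[{"tx": -0.0044, "ty": 0.0016, "tz": -0.0005, "turn": 0, "grip": 0}, {"tx": -0.0092, "ty": 0.0001, "tz": -0.0006, "turn": 0, "grip": 0}, {"tx": -0.0142, "ty": -0.0006, "tz": -0.0007, "turn": 0, "grip": 0}, {"tx": -0.0191, "ty": -0.0006, "tz": -0.0009, "turn": 0, "grip": 0}, {"tx": -0.0241, "ty": -0.0005, "tz": -0.001, "turn": 0, "grip": 0}]
```

>>> {"method": "drive_tool", "body": {"plan": [{"tx":-0.0044,"ty":0.0014,"tz":0,"turn":0,"grip":0},{"tx":-0.0092,"ty":0.0001,"tz":0,"turn":0,"grip":0},{"tx":-0.0142,"ty":-0.0004,"tz":0,"turn":0,"grip":0},{"tx":-0.0191,"ty":-0.0004,"tz":0,"turn":0,"grip":0},{"tx":-0.0241,"ty":-0.0003,"tz":0,"turn":0,"grip":0}]}}

```text
clock: 6.28
tcp_pos: [0.4774, -0.0906, 0.1856]
eef_rot: [0.067, -3.115, 0.008]
wrist_force: [-2.2, -10.4, 0.4]
gripper_width: 0.004
```

```bash
python3 -c "
from h import *
line(.6)
go(.133,.005,z=.187)
"
```

```text
line: tub ang [(48, 168), (45, 160), (51, 157), (54, 146), (42, 139), (57, 122)] med 33.0 nut mod360: 228
t6.33 tub rel x 0.0020 y -0.0462 z 0.1857 F tub x -1.20 y -10.16 z -0.08 rot [-0.025  -0.0056 -0.9997]
next s 0.158 target [ 24.7 -36.2]
[{"tx": -0.0038, "ty": 0.0043, "tz": -0.0014, "turn": 0, "grip": 0}, {"tx": -0.0088, "ty": 0.0046, "tz": -0.0016, "turn": 0, "grip": 0}, {"tx": -0.0137, "ty": 0.0056, "tz": -0.0017, "turn": 0, "grip": 0}, {"tx": -0.0183, "ty": 0.0075, "tz": -0.0018, "turn": 0, "grip": 0}, {"tx": -0.0226, "ty": 0.0102, "tz": -0.0019, "turn": 0, "grip": 0}]
```

>>> {"method": "drive_tool", "body": {"plan": [{"tx":-0.0038,"ty":0.0036,"tz":-0.001,"turn":0,"grip":0},{"tx":-0.0088,"ty":0.0039,"tz":-0.001,"turn":0,"grip":0},{"tx":-0.0137,"ty":0.0049,"tz":-0.001,"turn":0,"grip":0},{"tx":-0.0183,"ty":0.0068,"tz":-0.001,"turn":0,"grip":0},{"tx":-0.0226,"ty":0.0095,"tz":-0.001,"turn":0,"grip":0}]}}

```text
clock: 6.75
tcp_pos: [0.5022, -0.0846, 0.1866]
eef_rot: [0.066, -3.119, 0.021]
wrist_force: [3.0, -10.7, -2.8]
gripper_width: 0.004
```

```bash
python3 -c "
from h import *
line(.75)
go(.158,.005,z=.187,off=(0,-.0007))
"
```

```text
line: tub ang [(93, 139), (96, 139), (99, 133), (90, 131), (102, 119), (87, 115)] med 75.0 nut mod360: 273
t6.80 tub rel x 0.0271 y -0.0409 z 0.1866 F tub x 3.72 y -10.11 z -3.80 rot [-0.02   -0.0133 -0.9997]
next s 0.183 target [ 36.7 -15.8]
[{"tx": -0.0013, "ty": 0.0073, "tz": -0.0005, "turn": 0, "grip": 0}, {"tx": -0.0045, "ty": 0.0112, "tz": -0.0006, "turn": 0, "grip": 0}, {"tx": -0.0069, "ty": 0.0156, "tz": -0.0007, "turn": 0, "grip": 0}, {"tx": -0.0085, "ty": 0.0203, "tz": -0.0008, "turn": 0, "grip": 0}, {"tx": -0.0093, "ty": 0.0252, "tz": -0.0009, "turn": 0, "grip": 0}]
```

>>> {"method": "drive_tool", "body": {"plan": [{"tx":-0.002,"ty":0.0073,"tz":0,"turn":0,"grip":0},{"tx":-0.005,"ty":0.0112,"tz":0,"turn":0,"grip":0},{"tx":-0.0072,"ty":0.0156,"tz":0,"turn":0,"grip":0},{"tx":-0.0088,"ty":0.0203,"tz":0,"turn":0,"grip":0},{"tx":-0.0095,"ty":0.0252,"tz":0,"turn":0,"grip":0}]}}

```text
clock: 7.22
tcp_pos: [0.5166, -0.0618, 0.1875]
eef_rot: [0.063, -3.133, 0.03]
wrist_force: [15.0, -4.6, -6.8]
gripper_width: 0.004
```

```bash
python3 -c "
from h import *
line(.9,'s4.png')
go(.183,.005,z=.187,off=(0,-.0007))
"
```

```text
line: tub ang [(30, 111), (33, 111), (147, 111), (27, 110), (150, 109), (36, 109)] med 51.0 nut mod360: 210
t7.27 tub rel x 0.0420 y -0.0182 z 0.1874 F tub x 14.72 y -2.67 z -6.16 rot [-0.0066 -0.0178 -0.9998]
next s 0.208 target [36.8  9.2]
[{"tx": 0.0053, "ty": 0.0073, "tz": 0.0003, "turn": 0, "grip": 0}, {"tx": 0.0054, "ty": 0.0123, "tz": 0.0003, "turn": 0, "grip": 0}, {"tx": 0.0054, "ty": 0.0173, "tz": 0.0002, "turn": 0, "grip": 0}, {"tx": 0.0055, "ty": 0.0223, "tz": 0.0001, "turn": 0, "grip": 0}, {"tx": 0.0056, "ty": 0.0273, "tz": -0.0, "turn": 0, "grip": 0}]
```

View pics/s4.png

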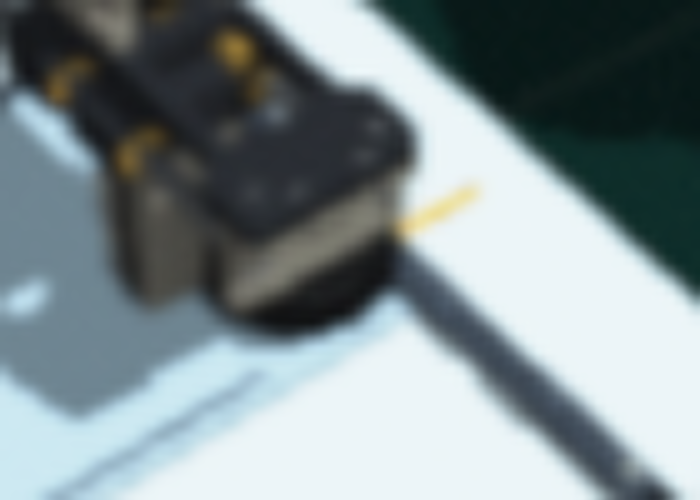

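```bash
python3 - <<'E'
import re
t=open('h.py').read()
t=t.replace("NUT=np.array([.4738,-.0446]); YAW=.0522","NUT=np.array([.4738,-.0446]); YAW=.0522").replace("a=.0073,b=.0124,R=.0295,z=.186,off=(0,0)","a=.0082,b=.0124,R=.0295,z=.187,off=(.0015,-.0007)")
open('h.py','w').write(t)
E
python3 -c "
from h import *
a,b,R=.0082,.0124,.0295
print(path(.1854,a,b,R),path(.19,a,b,R))
go(.188,.005)
"
```

```text
[ 0.03754601 -0.01541023] [ 0.0377     -0.01081547]
t7.27 tub rel x 0.0420 y -0.0182 z 0.1874 F tub x 14.72 y -2.67 z -6.16 rot [-0.0066 -0.0178 -0.9998]
next s 0.213 target [39.2 11.5]
[{"tx": 0.0029, "ty": 0.0096, "tz": 0.0003, "turn": 0, "grip": 0}, {"tx": 0.003, "ty": 0.0146, "tz": 0.0002, "turn": 0, "grip": 0}, {"tx": 0.0031, "ty": 0.0196, "tz": 0.0001, "turn": 0, "grip": 0}, {"tx": 0.0031, "ty": 0.0246, "tz": 0.0, "turn": 0, "grip": 0}, {"tx": 0.0032, "ty": 0.0296, "tz": -0.0001, "turn": 0, "grip": 0}]
```

>>> {"method": "drive_tool", "body": {"plan": [{"tx":0.0029,"ty":0.006,"tz":0,"turn":0,"grip":0},{"tx":0.003,"ty":0.012,"tz":0,"turn":0,"grip":0},{"tx":0.003,"ty":0.018,"tz":0,"turn":0,"grip":0},{"tx":0.0031,"ty":0.024,"tz":0,"turn":0,"grip":0},{"tx":0.0032,"ty":0.0296,"tz":0,"turn":0,"grip":0}]}}

```text
clock: 7.68
tcp_pos: [0.5165, -0.0327, 0.1885]
eef_rot: [-0.063, 3.137, -0.033]
wrist_force: [10.1, -2.1, 0.5]
gripper_width: 0.005
```

```bash
python3 -c "
from h import *
go(.213,.005)
"
```

```text
t7.68 tub rel x 0.0433 y 0.0097 z 0.1885 F tub x 10.00 y -2.65 z 0.54 rot [ 0.0039 -0.0207 -0.9998]
next s 0.238 target [29.4 33.7]
[{"tx": 0.0046, "ty": 0.0067, "tz": 0.0013, "turn": 0, "grip": 0}, {"tx": 0.0059, "ty": 0.0116, "tz": 0.0012, "turn": 0, "grip": 0}, {"tx": 0.0079, "ty": 0.0161, "tz": 0.0011, "turn": 0, "grip": 0}, {"tx": 0.0107, "ty": 0.0202, "tz": 0.001, "turn": 0, "grip": 0}, {"tx": 0.0142, "ty": 0.0238, "tz": 0.0009, "turn": 0, "grip": 0}]
```

>>> {"method": "drive_tool", "body": {"plan": [{"tx":0.0046,"ty":0.0067,"tz":0.001,"turn":0,"grip":0},{"tx":0.0059,"ty":0.0116,"tz":0.001,"turn":0,"grip":0},{"tx":0.0079,"ty":0.0161,"tz":0.001,"turn":0,"grip":0},{"tx":0.0107,"ty":0.0202,"tz":0.001,"turn":0,"grip":0},{"tx":0.0142,"ty":0.0238,"tz":0.001,"turn":0,"grip":0}]}}

```text
clock: 8.1
tcp_pos: [0.5055, -0.009, 0.1885]
eef_rot: [-0.062, 3.127, -0.031]
wrist_force: [8.6, 5.9, -1.6]
gripper_width: 0.005
```

```bash
python3 -c "
from h import *
line(1.2,'s5.png')
go(.238,.005)
"
```

```text
line: tub ang [(81, 72), (78, 72), (75, 70), (84, 70), (72, 67), (87, 67)] med 40.0 nut mod360: 261
t8.15 tub rel x 0.0327 y 0.0348 z 0.1883 F tub x 8.44 y 7.97 z 0.22 rot [ 0.013  -0.0182 -0.9997]
next s 0.263 target [ 6.3 41.2]
[{"tx": 0.0073, "ty": 0.0019, "tz": 0.0012, "turn": 0, "grip": 0}, {"tx": 0.0118, "ty": 0.0041, "tz": 0.0011, "turn": 0, "grip": 0}, {"tx": 0.0166, "ty": 0.0055, "tz": 0.001, "turn": 0, "grip": 0}, {"tx": 0.0215, "ty": 0.0062, "tz": 0.001, "turn": 0, "grip": 0}, {"tx": 0.0265, "ty": 0.0061, "tz": 0.0009, "turn": 0, "grip": 0}]
```

View pics/s5.png

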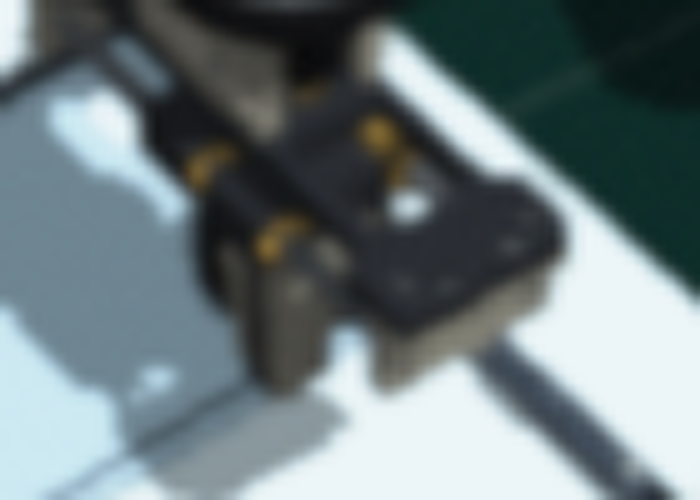

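>>> {"method": "drive_tool", "body": {"plan": [{"tx":0.0065,"ty":0.0019,"tz":0.001,"turn":0,"grip":0},{"tx":0.0118,"ty":0.0041,"tz":0.001,"turn":0,"grip":0},{"tx":0.0166,"ty":0.0055,"tz":0.001,"turn":0,"grip":0},{"tx":0.0215,"ty":0.0062,"tz":0.001,"turn":0,"grip":0},{"tx":0.0265,"ty":0.0061,"tz":0.001,"turn":0,"grip":0}]}}

```text
clock: 8.57
tcp_pos: [0.4796, -0.0, 0.1879]
eef_rot: [-0.063, 3.124, -0.018]
wrist_force: [1.2, 15.9, 5.0]
gripper_width: 0.007
```

```bash
python3 -c "
from h import *
L=4*(.0082+.0124)+2*np.pi*.0295;print(L)
go(.263,.005)
"
```

```text
0.2677539665617978
t8.57 tub rel x 0.0081 y 0.0442 z 0.1879 F tub x 2.08 y 15.81 z 5.01 rot [ 0.0176 -0.0109 -0.9998]
next s 0.28800000000000003 target [-18.4  38.8]
[{"tx": 0.0068, "ty": -0.0031, "tz": 0.0008, "turn": 0, "grip": 0}, {"tx": 0.0118, "ty": -0.0032, "tz": 0.0007, "turn": 0, "grip": 0}, {"tx": 0.0168, "ty": -0.0033, "tz": 0.0006, "turn": 0, "grip": 0}, {"tx": 0.0218, "ty": -0.0041, "tz": 0.0006, "turn": 0, "grip": 0}, {"tx": 0.0265, "ty": -0.0058, "tz": 0.0005, "turn": 0, "grip": 0}]
```

>>> {"method": "drive_tool", "body": {"plan": [{"tx":0.006,"ty":-0.0026,"tz":0,"turn":0,"grip":0},{"tx":0.0118,"ty":-0.0028,"tz":0,"turn":0,"grip":0},{"tx":0.0168,"ty":-0.0033,"tz":0,"turn":0,"grip":0},{"tx":0.0218,"ty":-0.0043,"tz":0,"turn":0,"grip":0},{"tx":0.0265,"ty":-0.006,"tz":0,"turn":0,"grip":0}]}}

```text
clock: 8.98
tcp_pos: [0.4533, -0.0041, 0.1879]
eef_rot: [-0.064, 3.123, -0.007]
wrist_force: [-3.1, 13.1, 5.5]
gripper_width: 0.003
```

```bash
python3 -c "
from h import *
line(1.4,'s6.png')
go(.288,.005)
"
```

```text
line: tub ang [(3, 110), (0, 105), (6, 105), (357, 96), (9, 94), (354, 81)] med 21.0 nut mod360: 183
t9.03 tub rel x -0.0193 y 0.0411 z 0.1877 F tub x -4.11 y 12.84 z 8.46 rot [ 0.0161 -0.0047 -0.9999]
next s 0.313 target [-34.7  20.8]
[{"tx": 0.0035, "ty": -0.0047, "tz": 0.0007, "turn": 0, "grip": 0}, {"tx": 0.0074, "ty": -0.0078, "tz": 0.0007, "turn": 0, "grip": 0}, {"tx": 0.0107, "ty": -0.0116, "tz": 0.0006, "turn": 0, "grip": 0}, {"tx": 0.0133, "ty": -0.0158, "tz": 0.0006, "turn": 0, "grip": 0}, {"tx": 0.0152, "ty": -0.0204, "tz": 0.0006, "turn": 0, "grip": 0}]
```

View pics/s6.png

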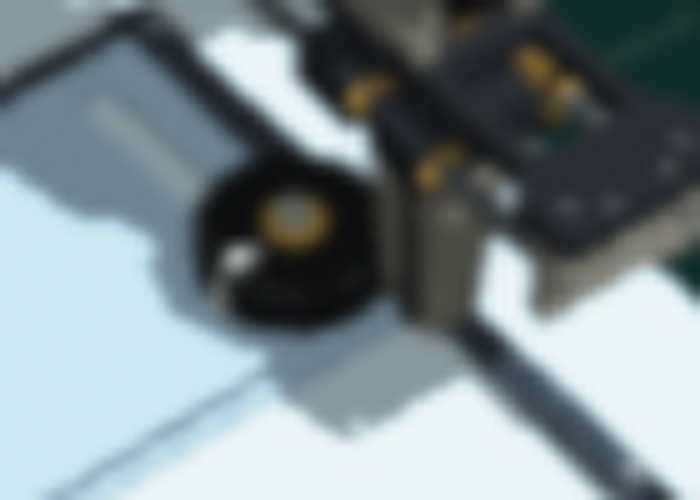

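The white line at (238,258) reads 183° beyond one full turn, about 543° in all. I'll keep rolling.

>>> {"method": "drive_tool", "body": {"plan": [{"tx":0.0035,"ty":-0.0045,"tz":0,"turn":0,"grip":0},{"tx":0.0074,"ty":-0.0078,"tz":0,"turn":0,"grip":0},{"tx":0.0107,"ty":-0.0116,"tz":0,"turn":0,"grip":0},{"tx":0.0133,"ty":-0.0158,"tz":0,"turn":0,"grip":0},{"tx":0.0152,"ty":-0.0204,"tz":0,"turn":0,"grip":0}]}}

```text
clock: 9.45
tcp_pos: [0.4359, -0.0248, 0.1873]
eef_rot: [-0.064, 3.13, -0.003]
wrist_force: [-9.7, 5.2, 7.0]
gripper_width: 0.005
```

```bash
python3 -c "
from h import *
line(1.6)
go(.313,.005)
"
```

```text
line: tub ang [(54, 157), (57, 151), (60, 140), (51, 139), (63, 122), (48, 122)] med 23.0 nut mod360: 234
t9.50 tub rel x -0.0370 y 0.0208 z 0.1873 F tub x -10.24 y 4.51 z 6.80 rot [ 0.0101 -0.0033 -0.9999]
next s 0.338 target [-36.2  -4. ]
[{"tx": -0.0012, "ty": -0.0048, "tz": 0.0003, "turn": 0, "grip": 0}, {"tx": -0.0009, "ty": -0.0098, "tz": 0.0003, "turn": 0, "grip": 0}, {"tx": -0.001, "ty": -0.0148, "tz": 0.0004, "turn": 0, "grip": 0}, {"tx": -0.0011, "ty": -0.0198, "tz": 0.0004, "turn": 0, "grip": 0}, {"tx": -0.0011, "ty": -0.0248, "tz": 0.0004, "turn": 0, "grip": 0}]
```

>>> {"method": "drive_tool", "body": {"plan": [{"tx":-0.001,"ty":-0.005,"tz":0,"turn":0,"grip":0},{"tx":-0.0011,"ty":-0.01,"tz":0,"turn":0,"grip":0},{"tx":-0.0011,"ty":-0.015,"tz":0,"turn":0,"grip":0},{"tx":-0.0011,"ty":-0.02,"tz":0,"turn":0,"grip":0},{"tx":-0.0011,"ty":-0.025,"tz":0,"turn":0,"grip":0}]}}

```text
clock: 9.92
tcp_pos: [0.4347, -0.0512, 0.1869]
eef_rot: [-0.064, 3.14, -0.005]
wrist_force: [-13.4, 1.0, 7.3]
gripper_width: 0.006
```

```bash
python3 -c "
from h import *
line(1.75)
go(.338,.005)
"
```

```text
line: tub ang [(105, 75), (102, 74), (108, 71), (99, 69), (111, 65), (96, 62)] med 24.0 nut mod360: 285
t9.97 tub rel x -0.0393 y -0.0055 z 0.1869 F tub x -13.89 y -0.20 z 7.72 rot [ 0.0014 -0.004  -1.    ]
next s 0.36300000000000004 target [-32.  -28.2]
[{"tx": -0.0031, "ty": -0.0035, "tz": -0.0, "turn": 0, "grip": 0}, {"tx": -0.0032, "ty": -0.0085, "tz": -0.0, "turn": 0, "grip": 0}, {"tx": -0.0038, "ty": -0.0135, "tz": -0.0, "turn": 0, "grip": 0}, {"tx": -0.0053, "ty": -0.0182, "tz": 0.0, "turn": 0, "grip": 0}, {"tx": -0.0075, "ty": -0.0227, "tz": 0.0, "turn": 0, "grip": 0}]
```

>>> {"method": "drive_tool", "body": {"plan": [{"tx":-0.003,"ty":-0.004,"tz":0,"turn":0,"grip":0},{"tx":-0.0032,"ty":-0.0085,"tz":0,"turn":0,"grip":0},{"tx":-0.0038,"ty":-0.0135,"tz":0,"turn":0,"grip":0},{"tx":-0.0053,"ty":-0.0182,"tz":0,"turn":0,"grip":0},{"tx":-0.0075,"ty":-0.0227,"tz":0,"turn":0,"grip":0}]}}

```text
clock: 10.38
tcp_pos: [0.4411, -0.0763, 0.1869]
eef_rot: [0.063, -3.136, 0.01]
wrist_force: [-8.5, -3.0, 5.1]
gripper_width: 0.005
```

```bash
python3 -c "
from h import *
line(1.9)
go(.363,.0045)
"
```

```text
line: tub ang [(162, 89), (165, 89), (159, 89), (156, 88), (153, 88), (168, 86)] med 24.0 nut mod360: 342
t10.43 tub rel x -0.0336 y -0.0309 z 0.1870 F tub x -9.02 y -3.84 z 3.45 rot [-0.0036 -0.0076 -1.    ]
next s 0.3855 target [-14.5 -41.5]
[{"tx": -0.0042, "ty": -0.001, "tz": -0.0, "turn": 0, "grip": 0}, {"tx": -0.0074, "ty": -0.0042, "tz": -0.0, "turn": 0, "grip": 0}, {"tx": -0.011, "ty": -0.0069, "tz": -0.0, "turn": 0, "grip": 0}, {"tx": -0.015, "ty": -0.0089, "tz": -0.0, "turn": 0, "grip": 0}, {"tx": -0.0192, "ty": -0.0104, "tz": -0.0, "turn": 0, "grip": 0}]
```

>>> {"method": "drive_tool", "body": {"plan": [{"tx":-0.004,"ty":-0.002,"tz":0,"turn":0,"grip":0},{"tx":-0.0074,"ty":-0.0044,"tz":0,"turn":0,"grip":0},{"tx":-0.011,"ty":-0.0069,"tz":0,"turn":0,"grip":0},{"tx":-0.015,"ty":-0.0089,"tz":0,"turn":0,"grip":0},{"tx":-0.0192,"ty":-0.0104,"tz":0,"turn":0,"grip":0}]}}

```text
clock: 10.85
tcp_pos: [0.4606, -0.0903, 0.1868]
eef_rot: [0.061, -3.134, 0.021]
wrist_force: [-4.2, -9.0, 0.5]
gripper_width: 0.004
```

```bash
python3 -c "
from h import *
line(2,'s7.png');rel()
"
```

```text
line: tub ang [(216, 104), (213, 104), (219, 102), (210, 99), (222, 96), (207, 94)] med 25.0 nut mod360: 36
t10.90 tub rel x -0.0148 y -0.0452 z 0.1869 F tub x -4.95 y -8.35 z -1.66 rot [-0.0054 -0.0137 -0.9999]
```

View pics/s7.png

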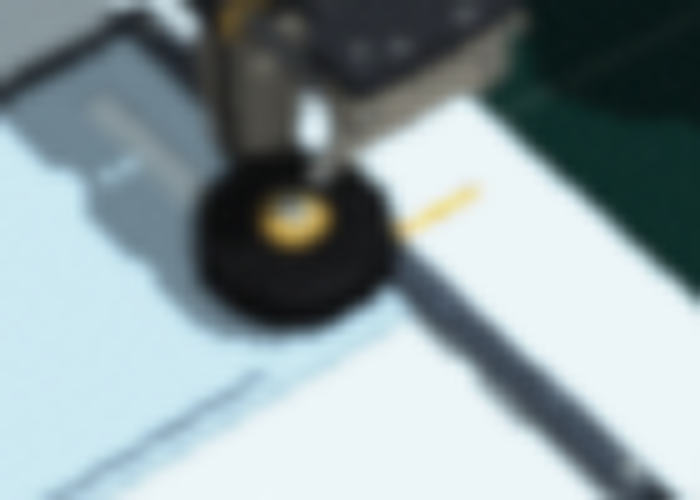

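The line reads 216°, so the nut has turned about 756° (13.2 rad), inside 648–900°. I'll back off, rise and go behind the bar.

```bash
python3 -c "
from h import *
s=manip.state();p=s['tcp_pos']
W=lambda x,y,z:[*(NUT+x*ex+y*ey),z]
rows([W(-.02,-.056,.19),W(-.02,-.066,.21),W(.005,-.08,.245),W(.03,-.10,.245),W(.06,-.12,.245),W(.0965,-.144,.24)])"
```

```text
[{"tx": 0.0051, "ty": -0.0109, "tz": -0.0029, "turn": 0, "grip": 0}, {"tx": 0.0051, "ty": -0.0212, "tz": -0.0228, "turn": 0, "grip": 0}, {"tx": -0.0199, "ty": -0.0353, "tz": -0.0578, "turn": 0, "grip": 0}, {"tx": -0.0452, "ty": -0.055, "tz": -0.0577, "turn": 0, "grip": 0}, {"tx": -0.0754, "ty": -0.0746, "tz": -0.0576, "turn": 0, "grip": 0}, {"tx": -0.1123, "ty": -0.098, "tz": -0.0525, "turn": 0, "grip": 0}]
```

>>> {"method": "drive_tool", "body": {"plan": [{"tx":0.005,"ty":-0.011,"tz":-0.003,"turn":0,"grip":0},{"tx":0.005,"ty":-0.021,"tz":-0.023,"turn":0,"grip":0},{"tx":-0.015,"ty":-0.035,"tz":-0.058,"turn":0,"grip":0},{"tx":-0.045,"ty":-0.055,"tz":-0.058,"turn":0,"grip":0},{"tx":-0.075,"ty":-0.075,"tz":-0.058,"turn":0,"grip":0}]}}

```text
clock: 11.32
tcp_pos: [0.542, -0.1643, 0.2483]
eef_rot: [0.06, -3.141, 0.028]
wrist_force: [0.6, 0.4, -0.7]
gripper_width: 0.003
```

```bash
python3 -c "
from h import *
rel();line(2.1,'s8.png')
W=lambda x,y,z:[*(NUT+x*ex+y*ey),z]
rows([W(.0965,-.144,.235),W(.0965,-.144,.21),W(.0965,-.144,.187)])"
```

```text
t11.32 tub rel x 0.0619 y -0.1231 z 0.2483 F tub x 0.65 y 0.40 z -0.67 rot [ 0.     -0.0178 -0.9998]
line: tub ang [(213, 174), (216, 171), (210, 169), (219, 162), (207, 158), (222, 146)] med 28.0 nut mod360: 33
[{"tx": -0.032, "ty": -0.017, "tz": 0.0094, "turn": 0, "grip": 0}, {"tx": -0.032, "ty": -0.0166, "tz": 0.0344, "turn": 0, "grip": 0}, {"tx": -0.0321, "ty": -0.0162, "tz": 0.0574, "turn": 0, "grip": 0}]
```

View pics/s8.png

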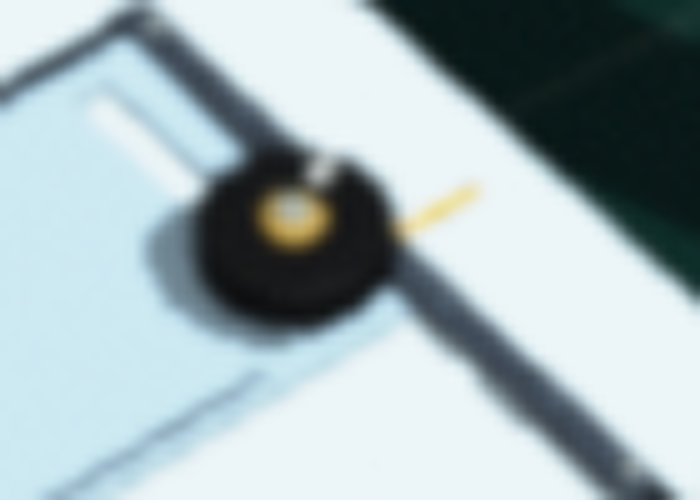

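The white line at (320,168) confirms about 753°. If the nut were a turn short it would be at 1.09 turns and the hatch would still be locked, so the push tests that too.

>>> {"method": "drive_tool", "body": {"plan": [{"tx":-0.032,"ty":-0.017,"tz":0.005,"turn":0,"grip":0},{"tx":-0.032,"ty":-0.017,"tz":0.025,"turn":0,"grip":0},{"tx":-0.032,"ty":-0.016,"tz":0.045,"turn":0,"grip":0},{"tx":-0.032,"ty":-0.016,"tz":0.057,"turn":0,"grip":0},{"tx":-0.032,"ty":-0.016,"tz":0.06,"turn":0,"grip":0}]}}

```text
clock: 11.78
tcp_pos: [0.576, -0.1831, 0.1811]
eef_rot: [0.056, -3.134, 0.023]
wrist_force: [-0.2, 0.3, -0.4]
gripper_width: 0.003
```

```bash
python3 -c "
from h import *
rel()
W=lambda x,y,z:[*(NUT+x*ex+y*ey),z]
rows([W(.0965,-.029,.185)])
im,d=manip.grab_frame('scene');save(cv2.resize(im[140:240,190:330],None,fx=5,fy=5,interpolation=cv2.INTER_CUBIC),'s9.png')"
```

```text
t11.78 tub rel x 0.0949 y -0.1437 z 0.1811 F tub x -0.19 y 0.32 z -0.40 rot [-0.0069 -0.0149 -0.9999]
[{"tx": 0.0003, "ty": 0.1146, "tz": -0.0056, "turn": 0, "grip": 0}]
```

View pics/s9.png

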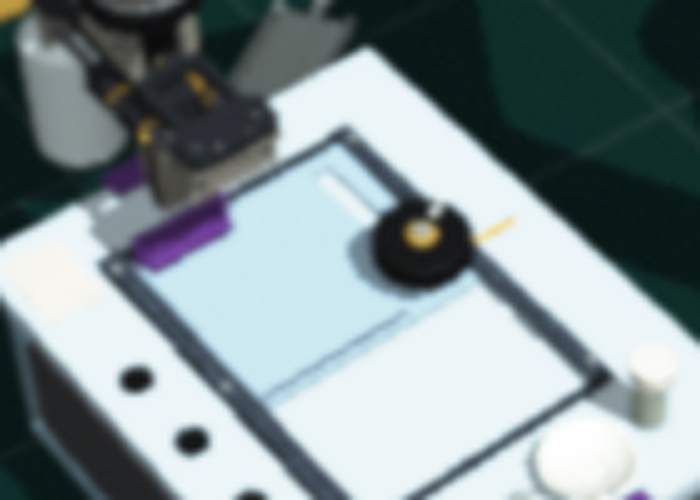

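The fingers stand behind the bar at about (175,190), clear of it. I'll push along +y.

>>> {"method": "drive_tool", "body": {"plan": [{"tx":0,"ty":0.007,"tz":-0.003,"turn":0,"grip":0},{"tx":0,"ty":0.014,"tz":-0.003,"turn":0,"grip":0},{"tx":0,"ty":0.021,"tz":-0.003,"turn":0,"grip":0},{"tx":0,"ty":0.028,"tz":-0.003,"turn":0,"grip":0},{"tx":0,"ty":0.035,"tz":-0.003,"turn":0,"grip":0}]}}

```text
clock: 12.25
tcp_pos: [0.5758, -0.1479, 0.1863]
eef_rot: [0.057, -3.137, 0.027]
wrist_force: [-0.8, -3.0, 2.2]
gripper_width: 0.006
```

```bash
python3 -c "
from h import *
rel()"
```

```text
t12.25 tub rel x 0.0964 y -0.1085 z 0.1863 F tub x -0.98 y -2.94 z 2.16 rot [-0.0032 -0.0176 -0.9998]
```

>>> {"method": "drive_tool", "body": {"plan": [{"tx":0,"ty":0.008,"tz":0.001,"turn":0,"grip":0},{"tx":0,"ty":0.016,"tz":0.001,"turn":0,"grip":0},{"tx":0,"ty":0.024,"tz":0.001,"turn":0,"grip":0},{"tx":0,"ty":0.032,"tz":0.001,"turn":0,"grip":0},{"tx":0,"ty":0.04,"tz":0.001,"turn":0,"grip":0}]}}

```text
clock: 12.67
tcp_pos: [0.5745, -0.1071, 0.1847]
eef_rot: [0.057, -3.138, 0.028]
wrist_force: [0.8, -3.5, 1.0]
gripper_width: 0.008
```

>>> {"method": "drive_tool", "body": {"plan": [{"tx":0,"ty":0.008,"tz":0,"turn":0,"grip":0},{"tx":0,"ty":0.016,"tz":0,"turn":0,"grip":0},{"tx":0,"ty":0.024,"tz":0,"turn":0,"grip":0},{"tx":0,"ty":0.03,"tz":0,"turn":0,"grip":0},{"tx":0,"ty":0.033,"tz":0,"turn":0,"grip":0}]}}

```text
clock: 13.08
tcp_pos: [0.5731, -0.073, 0.184]
eef_rot: [0.058, -3.138, 0.027]
wrist_force: [-0.9, -2.3, 1.9]
gripper_width: 0.002
```

```bash
python3 -c "
from h import *
rel()"
```

```text
t13.08 tub rel x 0.0977 y -0.0335 z 0.1840 F tub x -0.99 y -2.21 z 1.89 rot [-0.0031 -0.0172 -0.9998]
```

Not yet at the stop. I'll push on until the force rises.

>>> {"method": "drive_tool", "body": {"plan": [{"tx":0,"ty":0.002,"tz":0,"turn":0,"grip":0},{"tx":0,"ty":0.004,"tz":0,"turn":0,"grip":0},{"tx":0,"ty":0.006,"tz":0,"turn":0,"grip":0},{"tx":0,"ty":0.0075,"tz":0,"turn":0,"grip":0}]}}

```text
clock: 13.42
tcp_pos: [0.573, -0.0698, 0.1841]
eef_rot: [0.057, -3.138, 0.041]
wrist_force: [-0.7, -18.5, -0.7]
gripper_width: 0.005
```

```bash
python3 -c "
from h import *
rel()"
```

```text
t13.42 tub rel x 0.0978 y -0.0304 z 0.1841 F tub x -1.62 y -18.41 z -0.72 rot [-0.0024 -0.026  -0.9997]
```

The force rose to 18 N at about the expected stop position. I'll hold briefly, back off and lift clear.

>>> {"method": "drive_tool", "body": {"plan": [{"tx":0,"ty":0.004,"tz":0,"turn":0,"grip":0},{"tx":0,"ty":0.004,"tz":0,"turn":0,"grip":0},{"tx":0,"ty":-0.01,"tz":0,"turn":0,"grip":0},{"tx":0,"ty":-0.025,"tz":0,"turn":0,"grip":0}]}}

```text
clock: 13.75
tcp_pos: [0.5737, -0.0945, 0.1842]
eef_rot: [0.059, -3.137, 0.038]
wrist_force: [-0.1, 0.0, 1.0]
gripper_width: 0.004
```

>>> {"method": "drive_tool", "body": {"plan": [{"tx":0,"ty":-0.02,"tz":-0.035,"turn":0,"grip":0},{"tx":0,"ty":-0.05,"tz":-0.06,"turn":0,"grip":0},{"tx":0,"ty":-0.085,"tz":-0.08,"turn":0,"grip":0},{"tx":0,"ty":-0.11,"tz":-0.1,"turn":0,"grip":0},{"tx":0,"ty":-0.11,"tz":-0.1,"turn":0,"grip":0}]}}

```text
clock: 14.17
tcp_pos: [0.5794, -0.2078, 0.2915]
eef_rot: [-0.051, 3.138, -0.045]
wrist_force: [0.3, -0.1, -0.1]
gripper_width: 0.007
```

```bash
python3 -c "
from h import *
rel();line(2.1)
im,d=manip.grab_frame('scene');save(cv2.resize(im[140:270,180:350],None,fx=4,fy=4,interpolation=cv2.INTER_CUBIC),'s10.png')
im,d=manip.grab_frame('top');save(cv2.resize(im[130:270,195:390],None,fx=4,fy=4,interpolation=cv2.INTER_CUBIC),'t10.png')"
```

```text
t14.17 tub rel x 0.0970 y -0.1685 z 0.2915 F tub x 0.34 y -0.12 z -0.08 rot [ 0.0035 -0.0286 -0.9996]
line: tub ang [(213, 174), (216, 171), (210, 169), (219, 162), (207, 158), (222, 146)] med 28.0 nut mod360: 33
```

View pics/s10.png

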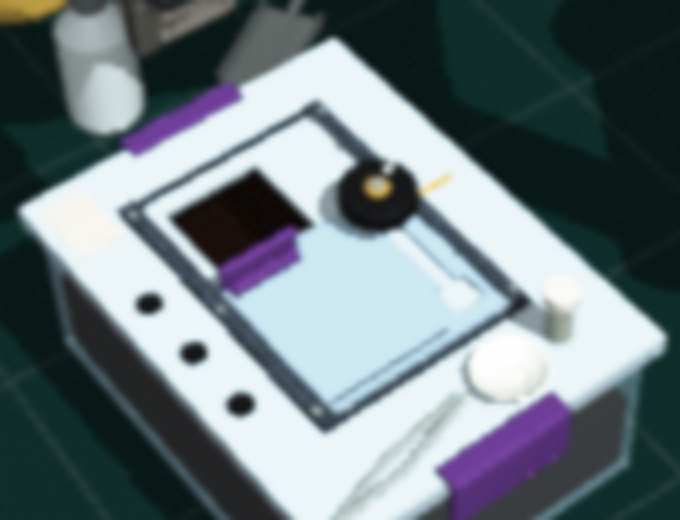

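View pics/t10.png

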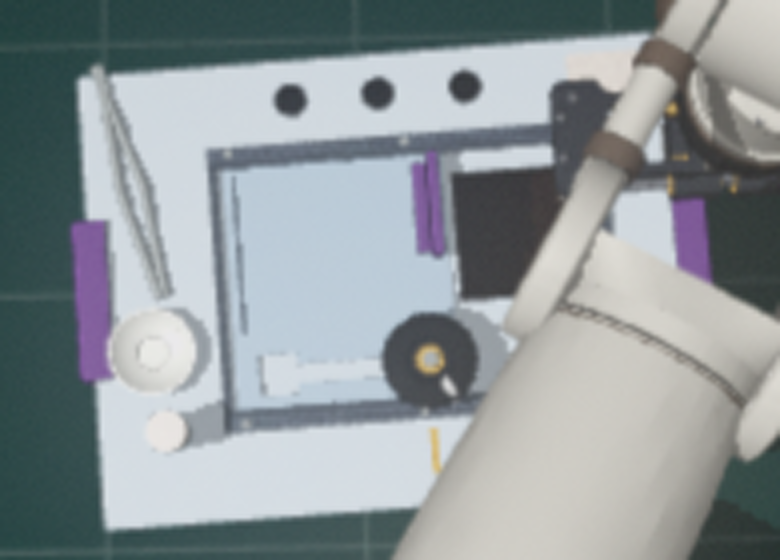

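Both pictures show the feed port open and the plate at the far stop bar. The white line is slightly past the yellow one. I'll check the bar's travel before handing in.

```bash
python3 -c "
from h import *
T=np.array([.5329,-.0218])
for n,(u,v) in dict(start=(601/4+190,210/4+125),end=(434/4+195,204/4+130)).items():
    p=ray_z('top',u-.375,v-.375,.199)[:2]-T; print(n,p@ex,p@ey)
s=manip.state();print(abs(s['joint_velocities']).max(),s['wrist_force'])
print(manip.hand_in())"
```

```text
start 0.045056813938488295 -0.12794310020639796
end 0.04318308148657623 -0.03031770202623807
0.031351774215877246 [ 0.29799998 -0.19142521 -0.96477211]
the job is handed in; nothing more can be done
None
```

I loosened the nut about two turns, pushed the hatch to its stop and handed the job in. Hand-in reports no verdict.

- **Nut:** I rolled the shut fingertips round the rim, about one and a half times round with nothing gripped. The white line last read 33° past two turns, about 753° or 13.1 rad (allowed 11.31 to 15.71). The gripper hid the line on the far side, so I counted turns through that stretch from the steady roll of about 50° per move. The hatch then unlocked, which confirms the count: one turn fewer would have left it locked.
- **Hatch:** I pushed it by the purple bar at about 3 N until the force rose to 18 N at the stop. The picture measurement put the bar's travel at about 98 mm, good to a few mm, and the plate is seen against the far stop bar.
- **Last checks:** The fingers were well clear at z 0.29 with about 1 N or less on the wrist, which is noise level. The vial, dish and forceps look unmoved in the last pictures. I did not check the things on the table again, but the arm did not go down near them. The clock stood at about 14.3 s.
- **Disagreements:** My image estimate of the nut centre was off by about 1.5 mm, so I corrected it by touch. At first the fingertip barely touched at one corner, so that part of the roll probably slipped a little. The tool tilted by up to 1.6° while pressing, with no visible effect.

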